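Tare the mixing bowl on a bench scale and weigh the grey master

ROBOT

A 7-joint arm with a two-finger parallel gripper is mounted at the origin on the work surface. World frame = base frame: x ahead of the robot, y to its left, z up, the work surface at z = 0. Lengths are in m, angles in rad, forces in N, time in s.
With the tool pointing down it reaches from about 0.425 to 0.975 m from the base axis. Payload 16.7 kg.
Tool frame: the origin (TCP) lies at the very end of the fingers, on their centre line; the grasp point (between the pads) lies ctrl.grasp_offset behind it (ctrl.grasp_offset is the distance from the TCP to the grasp point, in m); z points along the fingers, y is the line along which they close (so a half turn about z gives the same grasp; the last joint's range is limited). The gripper opens to 85 mm and grips with 20 to 120 N. Pads are 22 mm wide; open, the fingers measure 114 mm over their backs; the gripper's body (76 mm by 85 mm) begins 54 mm behind the grasp point. The pads swing forward as they close: fully open they stand 13 mm farther back than shut.
Start: joints at [1.107, 0.426, 0.074, 1.606, -0.034, 1.111, -0.067], TCP at [0.208, -0.642, 0.231] pointing down, gripper open.
Joint ranges: [-2.85, 2.85], [-0.5, 2.14], [-1.23, 1.37], [0.21, 2.46], [-1.02, 4.16], [0.16, 2.05], [-2.73, 2.73]. Speed limits (rad/s): [1.89, 1.89, 2.39, 2.39, 3.01, 3.01, 3.01].

INTERFACE

Orientations are given as a unit quaternion [w, x, y, z].
In Python, from bench import ctrl gives the robot as it stands.
- The arm moves only by the shell command python3 -m creep 'ROWS' [FORCE]. ROWS is JSON, one flat list of numbers, 7 for each row, row after row: the shift along the tool's x, y, z in m, then the turn, a rotation vector about the tool's x, y, z in degrees, then the opening in per cent of the stroke, from 0 (shut) to 100 (fully open). In form: [dx, dy, dz, rx, ry, rz, claw, dx, dy, dz, rx, ry, rz, claw, ...]. A call has 1 to 20 rows; each row is the pose to reach, as a shift and turn from the pose commanded when the call began, along the tool's axes at that moment; what a row does not reach only later rows make up. A row lasts 1/8 s, in which the tool goes at most 62.5 mm and 10.7 degrees, less where a joint would pass 70% of its speed; a pose out of reach is approached as far as the arm can. A call with a gripper value outside its range is refused whole. The fingers move at their own pace and stop on an object; FORCE is the grip in N (left out, the last holds). Time passes only in rows, so rows that repeat a pose let the fingers close. It gives the time, the measured TCP pose, the force, the opening and the grip force at its end, in the units of the state.
- ctrl.state(): the state, without advancing time (a new reading comes with each control period).
- ctrl.capture(name): name is "side" or "top"; returns the picture (480x640x3 uint8, red, green, blue); there is no depth.
- ctrl.camera_model(name): a dict with "vfov" (degrees; the focal length in pixels is half the picture's height over the tangent of half this angle, whatever the lens; pixels are square), "cx", "cy" (the principal point, pixels), "dist_coeffs" ([k1, k2, p1, p2, k3] as OpenCV has them; the pictures are not rectified), "origin" and "rotation" of the camera in the world. Camera axes: x right, y down, z forward; pixel columns grow to the right and rows downward; lengths in m; the calibration is good to about 2 mm. A picture is of the moment at which its call begins. camera_model takes no time and is no camera call.
- ctrl.close_job(): hands the job in; it is judged then, once.
The state is a dict: "time_s": time; "joint_pos": joint angles; "joint_vel": joint speeds; "effort": joint torques, N m; "position": TCP position; "tool_rot": TCP orientation; "contact_force": force on the tool from outside, world axes, zero at the start; "ft_torque": the same for the moment, N m; "grip_width": opening from 0.0 (shut) to 1.0 (fully open); "gripper_force": force on a finger pad.
Only numpy, scipy, OpenCV 4.12 (cv2) and the standard library are available. Lean on these libraries where they do the work, as an engineer would, in place of code of your own. Each camera call takes 0.05 s, during which the arm holds its last target. There are 200 camera calls.

TASK

Weigh the grey bust so that the resin batch can be worked out: set the empty blue mixing bowl on the scale's steel plate with its foot fully down inside the raised ring, and let go of it. Then, with nothing touching the bowl, hold the blue tare key right down for a good second (not the red on/off key), release it, and only then stand the grey bust gently upright on the bottom of the bowl. The scale is a delicate one: never load or press any part of it with more than 1.5 kg (15 N), and leave the black bust, the glue, the jar and the knife where they are.

Things in the scene. Friction and masses are not known exactly. Their poses are not given: they have to be found in the camera images.
- scale: White bench scale fixed to the bench, 225 (x) by 165 (y) mm, housing top 30 mm above the bench. Origin: centre of its underside, on the bench; z up; its -x edge is the front, with a grey panel: display in the middle, blue tare key at its -y end, red on/off key at its +y end. The round steel weighing plate, 144 mm across, lies behind the panel; its raised ring takes the bowl's foot.
- plate_mid (a point): Nominal plate centre, top face (39 mm up, 30 mm along the scale's +x). Ring: 75.6 mm inside diameter, 6 mm wide, 5 mm high, square-edged. The plate fits loosely: the ring centre is up to 6 mm off this point in the scale's x and in y, shown by no pose: find it by feel or sight. A foot caught on the ring leaves the bowl tilted 0.08 rad. The plate slips sideways at 10 N, gives 0.1 mm per N down.
- tare_top (a point): Centre of the top face of the blue tare key: a round key 23 mm across, 36 mm above the bench, 6 mm proud of the housing, at x = -82 mm, y = -54 mm of the scale. It presses straight down.
- tare_key (a joint): Travel of the blue tare key: 0 up, 0.004 m right down. Spring: starts to move at about 1.5 N, bottoms at about 7 N, beyond which the force climbs steeply; counts as pressed past 2 mm (about 4.3 N). Springs back.
- power_key (a joint): Travel of the red on/off key, same make, at x = -82 mm, y = +54 mm of the scale: 0 up, 0.004 m down. Not to be pressed.
- bowl: Blue thick-walled mixing bowl, empty, 112 mm across the rim, 56 mm high, 0.14-0.24 kg. Origin: centre of its underside; z up; round. Wall 8 mm thick: outer radius 56 mm and upright from the rim down to 26 mm height, then sloping in to a foot of 73.4 mm diameter, 9 mm high. Lift it by pinching the wall at the rim. Inner floor flat, 57 mm across, 9 mm above its underside.
- master: Grey resin bust, 64 mm tall, 0.06-0.13 kg, standing upright. Origin: centre of its underside; z up. Round plinth 32 mm across and 10 mm high; shoulders a block 40 mm along x, 20 mm along y, from 19 to 39 mm height (grip it there across y); helmeted head 20 mm across above that.
- black_bust: Black bust of the same shape and size; a bystander, to be left alone.
- glue: White glue bottle, 29 mm across, 80 mm tall, with a nozzle; bystander. Origin: centre of its underside.
- jar: Clear jar with a green cap, 58 mm across, 55 mm tall; bystander. Origin: centre of its underside.
- knife: Yellow craft knife lying flat, 115 mm handle along its x; bystander. Origin: under its middle.
There are look-alikes about, which are no part of the job. Of the things shaped like the bowl, the blue one is meant.

How it is judged:
On the way, in this order (a step that is already met when the one before it is completed fails the run):
1. the empty bowl sits with its foot fully down in the ring of the plate, let go and at rest, the tare key up (horizontal distance between bowl and plate_mid below 0.011 m and z of bowl in the frame of scale between 0.0355 and 0.0405 m and angle between bowl's own z axis and vertical below 0.025 rad and contact force between each of the fingers, the arm and bowl below 0.1 N and distance between each of master, black_bust and bowl above 0.06 m and linear speed of bowl below 0.01 m/s and value of joint tare_key below 0.0008 m), for 0.3 s.
2. the tare key is held down, with the empty bowl seated and nothing touching the bowl (horizontal distance between bowl and plate_mid below 0.011 m and z of bowl in the frame of scale between 0.0355 and 0.0405 m and angle between bowl's own z axis and vertical below 0.025 rad and contact force between each of the fingers, the arm and bowl below 0.1 N and distance between each of master, black_bust and bowl above 0.06 m and value of joint tare_key above 0.002 m), for 0.8 s.
3. the tare key is let up again, the bowl still seated and empty (horizontal distance between bowl and plate_mid below 0.011 m and z of bowl in the frame of scale between 0.0355 and 0.0405 m and angle between bowl's own z axis and vertical below 0.025 rad and distance between each of master, black_bust and bowl above 0.06 m and value of joint tare_key below 0.0008 m), for 0.1 s.
At the end, for the whole second after the job is handed in: The bowl sits in the plate's ring (foot on the plate: underside less than 40.5 mm above the bench, tilt under 0.025 rad), the grey bust stands upright (tilt under 0.15 rad) on the bowl's inner floor, within 20 mm of its middle, both keys are up, and everything is released and at rest (horizontal distance between bowl and plate_mid below 0.011 m and z of bowl in the frame of scale between 0.0355 and 0.0405 m and angle between bowl's own z axis and vertical below 0.025 rad and contact force between each of the fingers, the arm and bowl below 0.1 N and horizontal distance between master and bowl below 0.02 m and z of master in the frame of bowl between 0.006 and 0.012 m and angle between master's own z axis and vertical below 0.15 rad and value of joint each of tare_key, power_key below 0.0008 m and linear speed of each of master, bowl below 0.01 m/s); the robot touches nothing.
It fails at once if more than 15 N on any part of the scale (housing, keys, plate or ring) (contact force between anything else and scale above 15 N).
It fails at once if the red on/off key is pressed (value of joint power_key above 0.0015 m).
It fails at once if the tare key is pressed while the grey bust is in the bowl (value of joint tare_key above 0.002 m and distance between master and bowl below 0.045 m).
It fails at once if the black bust, glue, jar or knife is moved by more than 20 mm or the black bust, glue or jar is knocked over (distance of any of black_bust, glue, jar, knife from where it was at the start of the episode above 0.02 m or angle between any of black_bust, glue, jar's own z axis and vertical above 0.5 rad).
It also fails if it takes over 72 s, if anything falls off the work surface, if the arm or the gripper's body presses on something with over 40 N, if the wrist force passes 120 N, or if a joint passes its speed limit or range.

## Working session

There is one attempt and no reset: what is moved stays moved. The work goes in short steps, Python scripts to look and compute and a shell command to move; the robot and the scene stay as the last step left them, time stands still between calls to the robot, and variables do not carry over. Pictures are saved under pics/ and viewed, at most 10 in all, crops included, and the job is handed in when it is done.

```bash
mkdir -p pics; ls
python3 - <<'E'
from bench import ctrl
import cv2
for n in("top","side"):
    cv2.imwrite(f"pics/{n}0.png",ctrl.capture(n)[:,:,::-1]); print(ctrl.camera_model(n))
print(ctrl.state(),ctrl.grasp_offset)
E
```

```text
pics
{'vfov': 52.42991652815057, 'cx': 312.4546782352791, 'cy': 243.20982271035274, 'dist_coeffs': array([-0.0203991,  0.       ,  0.       ,  0.       ,  0.       ]), 'origin': array([0.33144567, 0.03847336, 1.09016211]), 'rotation': array([ 0.04818928, -0.69549514,  0.71366134, -0.06820416])}
{'vfov': 42.15179066721866, 'cx': 314.75592210127564, 'cy': 247.82388333554783, 'dist_coeffs': array([0.00118137, 0.        , 0.        , 0.        , 0.        ]), 'origin': array([-0.39021751,  1.15422078,  0.93584981]), 'rotation': array([ 0.15711402, -0.28125117,  0.82550685, -0.46341278])}
{'time_s': 0.1, 'joint_pos': array([ 1.10750345,  0.42664603,  0.07387218,  1.60653968, -0.03406201,
        1.11081781, -0.06709363]), 'joint_vel': array([-0.00115073, -0.00217867,  0.0001259 , -0.00198474,  0.00054086,
       -0.00115064,  0.00018211]), 'effort': array([ 8.14919447e-03, -9.51533818e+01,  3.77137810e+00, -4.64404893e+01,
        1.96688552e-02,  6.65368658e-03, -6.30309364e-05]), 'position': array([ 0.20818949, -0.6417024 ,  0.23069831]), 'tool_rot': array([-5.56290179e-04,  9.87718829e-01,  1.56240789e-01, -1.49109019e-04]), 'contact_force': array([-0.15398512, -1.08681023,  0.02744297]), 'ft_torque': array([-0.05073821, -0.02520328, -0.01111674]), 'gripper_force': 0.0, 'grip_width': 1.0027317882796611} 0.0187
```

View pics/top0.png

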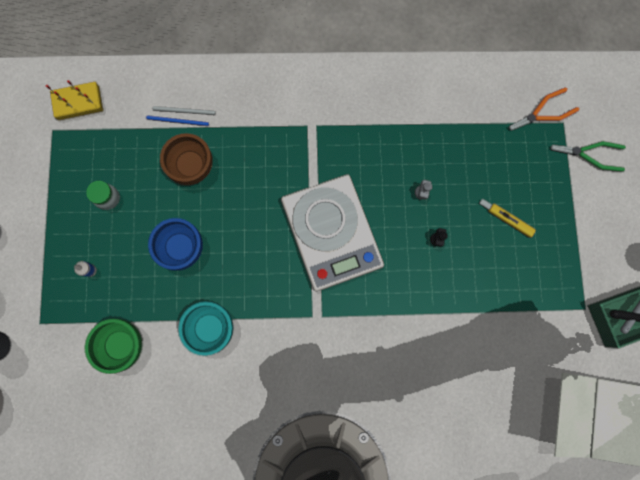

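View pics/side0.png

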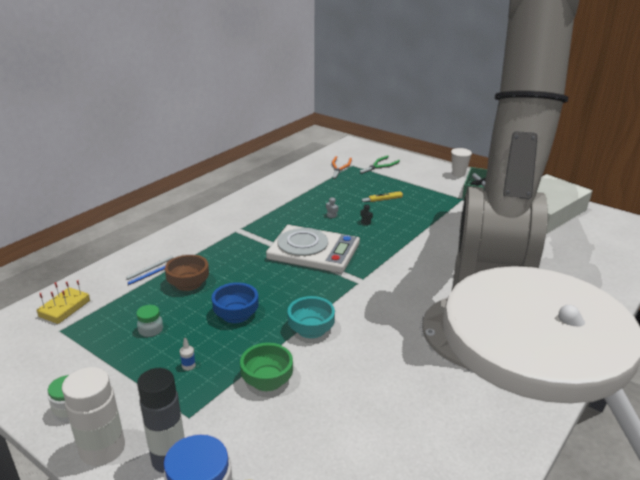

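The top view shows the blue bowl at (175,244), the scale at (332,232), the ring at (325,218), the blue key at (368,257), the red key at (322,274), the grey bust at (424,189) and the black bust at (438,237). I'll enlarge for finer positions.

```bash
cat > h.py <<'E'
import numpy as np, cv2
from scipy.spatial.transform import Rotation as R
from bench import ctrl
def cam(n):
    m=ctrl.camera_model(n); f=240/np.tan(np.radians(m['vfov']/2))
    K=np.array([[f,0,m['cx']],[0,f,m['cy']],[0,0,1]])
    return K,m['dist_coeffs'],R.from_quat(m['rotation'],scalar_first=True).as_matrix(),m['origin']
def at(n,px,z):
    K,d,r,o=cam(n); u=cv2.undistortPoints(np.array([[px]],float),K,d)[0,0]
    v=r@np.array([*u,1]); return o+v*(z-o[2])/v[2]
def proj(n,p):
    K,d,r,o=cam(n); q=(np.atleast_2d(p)-o)@r
    return cv2.projectPoints(q,np.zeros(3),np.zeros(3),K,d)[0][:,0]
def togo(p):  # world point -> shift in tool axes
    s=ctrl.state(); return R.from_quat(s['tool_rot'],scalar_first=True).inv().apply(np.array(p)-s['position'])
E
python3 - <<'E'
from h import *
im=cv2.imread('pics/top0.png')
a=cv2.resize(im[165:300,270:450],None,fx=4.4,fy=4.4,interpolation=cv2.INTER_CUBIC); cv2.imwrite('pics/c1.png',a)
for n,p,z in[("bowl",(175,244),.056),("ring",(325,218),.044),("blue",(368,257),.036),("red",(322,274),.036),("busthead",(426,184),.06),("jar",(99,192),.055),("glue",(81,268),.07)]:print(n,at("top",p,z).round(4))
b=cv2.cvtColor(im,cv2.COLOR_BGR2HSV)
m=cv2.inRange(b,(105,150,40),(125,255,255)); 
n,l,st,c=cv2.connectedComponentsWithStats(m)
for i in range(1,n):
    if st[i,4]>60: print(st[i],c[i])
s=cv2.imread('pics/side0.png'); b=cv2.cvtColor(s,cv2.COLOR_BGR2HSV)
m=cv2.inRange(b,(105,150,40),(125,255,255)); 
n,l,st,c=cv2.connectedComponentsWithStats(m)
for i in range(1,n):
    if st[i,4]>40: print('s',st[i],c[i])
E
```

```text
bowl [0.5083 0.3007 0.056 ]
ring [ 0.5606 -0.0228  0.044 ]
blue [ 0.4729 -0.1147  0.036 ]
red [ 0.4381 -0.0128  0.036 ]
busthead [ 0.6288 -0.2473  0.06  ]
jar [0.6271 0.4679 0.055 ]
glue [0.4597 0.492  0.07  ]
[147 116  61   9 157] [176.87898089 120.39490446]
[ 149  219   53   51 2155] [174.81206497 243.99721578]
[364 253   9   9  65] [367.89230769 256.8       ]
s [ 212  283   46   40 1442] [234.80235784 301.55270458]
s [182 357  12   8  70] [187.64285714 361.        ]
s [ 164  436   63   44 2293] [195.44614043 458.97470563]
```

View pics/c1.png

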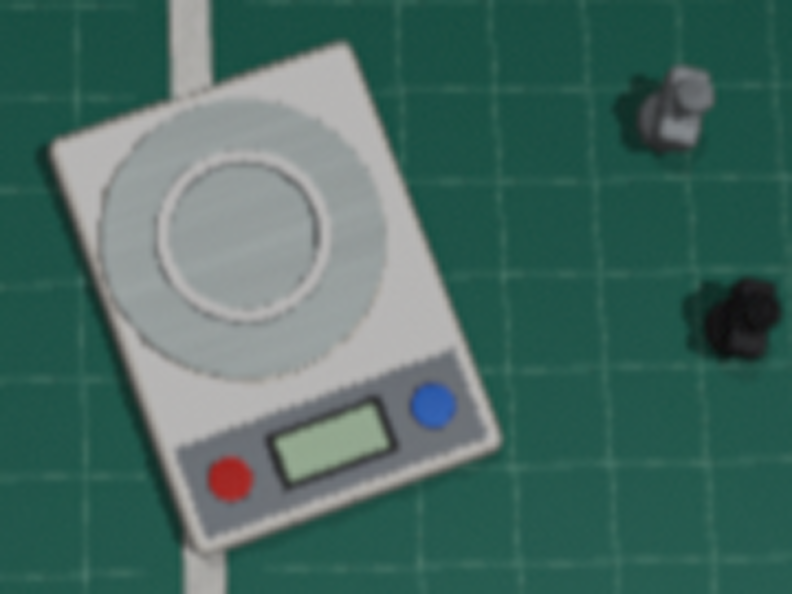

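Crop: the ring centre is at about (243,237), the blue key at (433,405), the red key at (230,480), and the scale corners at (50,145), (347,42), (500,445) and (203,552). The grey bust's head is at (692,95), with its shoulders running nearly vertically in the picture.

Run:
```python
from h import *
g=lambda u,v:((u+.5)/4.4-.5+270,(v+.5)/4.4-.5+165)
B=at("top",g(433,405),.036)[:2];Rd=at("top",g(230,480),.036)[:2]
d=Rd-B;print("keys",B,Rd,np.linalg.norm(d)); y=d/np.linalg.norm(d)
C=[at("top",g(*p),.03)[:2] for p in[(50,145),(347,42),(500,445),(203,552)]]
print("sizes",np.linalg.norm(C[0]-C[1]),np.linalg.norm(C[1]-C[2]));c=np.mean(C,0)
x1=(C[0]+C[1]-C[2]-C[3]);x1/=np.linalg.norm(x1);x=np.array([y[1],-y[0]]);print("x",x,x1,"centre",c,"from keys",(B+Rd)/2+.082*x)
mid=c+.03*x1;ring=at("top",g(243,236.5),.044)[:2]
yy=np.array([-x1[1],x1[0]]);print("mid",mid,"ring",ring,"off in scale",(ring-mid)@x1,(ring-mid)@yy)
# side check
print("side pred ring,blue,bowlrim",proj("side",[[*ring,.044],[*B,.036]]))
print("bowl",at("top",(174.8,244.0),.056))
K=2
t=cv2.imread('pics/top0.png');s=cv2.imread('pics/side0.png')
a=cv2.resize(t[170:215,405:445],(400,450),interpolation=cv2.INTER_CUBIC)
b=cv2.resize(s[190:235,312:352],(400,450),interpolation=cv2.INTER_CUBIC)
cv2.imwrite('pics/c2.png',np.hstack([a,b]))
# bowl outer rim fit: project circle radius .056 at z .056, and compare with mask outline
hsv=cv2.cvtColor(t,cv2.COLOR_BGR2HSV);m=cv2.inRange(hsv,(105,120,30),(125,255,255))
n,l,st,cc=cv2.connectedComponentsWithStats(m);i=l[244,175];print(st[i])
ct=max(cv2.findContours((l==i).astype('uint8'),0,1)[0],key=len)[:,0].astype(float)
P=np.array([at("top",p,.056)[:2] for p in ct])
from scipy.optimize import least_squares
f=least_squares(lambda q:np.hypot(*(P-q[:2]).T)-q[2],[.508,.3,.056],loss='soft_l1',f_scale=.001);print("rim fit",f.x,np.abs(f.fun).max())
```

```text
keys [ 0.4736753  -0.11483347] [ 0.43879798 -0.01255016] 0.10806619007568251
sizes 0.16194301961821292 0.2212320156581444
x [0.94648756 0.32274031] [0.94841129 0.31704262] centre [ 0.53353108 -0.03837259] from keys [ 0.53384862 -0.03722711]
mid [ 0.56198342 -0.02886132] ring [ 0.5597507  -0.02245352] off in scale -8.598825349983662e-05 0.00678508993011966
side pred ring,blue,bowlrim [[301.91731759 238.33379866]
 [345.72312766 237.11045136]]
bowl [0.50831809 0.30113794 0.056     ]
[ 149  219   53   51 2155]
rim fit [0.50879857 0.30106713 0.05532431] 0.00269779608060023
```

View pics/c2.png

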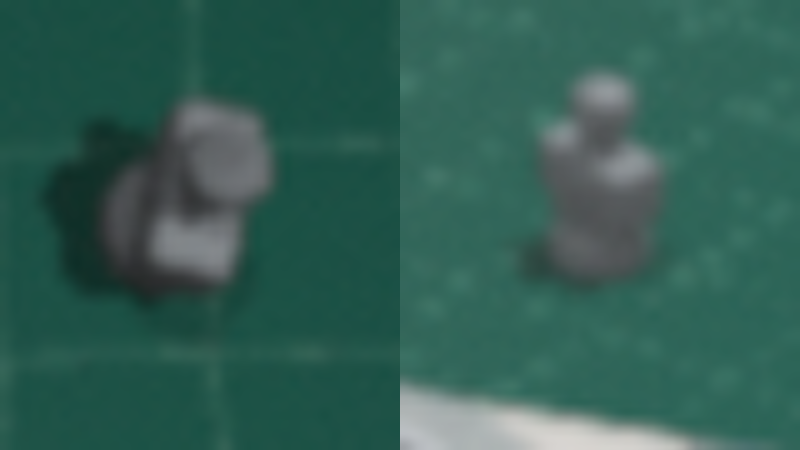

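The bust's shoulder-top corners in the left crop are (152,265), (232,280), (262,108) and (180,100), with the head at (232,165). In the right crop the head top is at (605,80) and the plinth bottom is at about (600,270).

Run:
```python
from h import *
g=lambda u,v:((u+.5)/10-.5+405,(v+.5)/10-.5+170)
P=np.array([at("top",g(*p),.039)[:2] for p in[(152,265),(232,280),(262,108),(180,100)]])
print(P,"c",P.mean(0)); a=(P[2]+P[3]-P[0]-P[1])/2;print("len",np.linalg.norm(a),"yaw",np.degrees(np.arctan2(a[1],a[0])))
print("head",at("top",g(232,160),.058))
print("side head pred",proj("side",[[*P.mean(0),.064],[*P.mean(0),0]]),"seen",(605-400)/10+312,80/10+190, 20+312,190+26)
s=ctrl.state();r=R.from_quat(s['tool_rot'],scalar_first=True).as_matrix();print(r.round(3))
W=R.from_matrix(np.array([[0,1,0],[1,0,0],[0,0,-1]]).astype(float))
print("turn",np.degrees((R.from_matrix(r).inv()*W).as_rotvec()))
for p in[(.50,-.2,.23),(.4568,.15,.23),(.4568,.301,.15)]:print(p,togo(p).round(4))
```

```text
[[ 0.60723615 -0.23707553]
 [ 0.60341643 -0.25490949]
 [ 0.64316591 -0.26445402]
 [ 0.64538229 -0.24594096]] c [ 0.62480019 -0.250595  ]
len 0.04002078695813026 yaw -13.297368650373606
head [ 0.62576705 -0.25146695  0.058     ]
side head pred [[331.33405031 196.72138542]
 [331.02695862 214.88869782]] seen 332.5 198.0 332 216
[[ 0.951  0.309 -0.   ]
 [ 0.309 -0.951  0.001]
 [-0.    -0.001 -1.   ]]
turn [-6.11015350e-02 -3.52699492e-02 -7.20224585e+01]
(0.5, -0.2, 0.23) [ 0.4139 -0.3301  0.001 ]
(0.4568, 0.15, 0.23) [ 0.4808 -0.6763  0.0014]
(0.4568, 0.301, 0.15) [ 0.5274 -0.8199  0.0816]
```

```bash
python3 -m creep '[0.414,-0.33,0.001,0,0,-40,100,0.414,-0.33,0.001,0,0,-40,100,0.414,-0.33,0.001,0,0,-40,100,0.414,-0.33,0.001,0,0,-40,100,0.414,-0.33,0.001,0,0,-40,100,0.414,-0.33,0.001,0,0,-40,100,0.414,-0.33,0.001,0,0,-40,100,0.414,-0.33,0.001,0,0,-40,100,0.414,-0.33,0.001,0,0,-40,100,0.481,-0.676,0.001,-0.06,-0.04,-72,60,0.481,-0.676,0.001,-0.06,-0.04,-72,60,0.481,-0.676,0.001,-0.06,-0.04,-72,60,0.481,-0.676,0.001,-0.06,-0.04,-72,60,0.481,-0.676,0.001,-0.06,-0.04,-72,60,0.481,-0.676,0.001,-0.06,-0.04,-72,60,0.527,-0.82,0.1,-0.06,-0.04,-72,60,0.527,-0.82,0.1,-0.06,-0.04,-72,60,0.527,-0.82,0.1,-0.06,-0.04,-72,60,0.527,-0.82,0.1,-0.06,-0.04,-72,60,0.527,-0.82,0.1,-0.06,-0.04,-72,60]'; python3 -c "
from h import *
print(togo((.4568,.301,.03)),ctrl.state()['tool_rot'],ctrl.state()['joint_pos'])"
```

```text
time_s: 2.6
position: [0.4564, 0.3003, 0.1311]
tool_rot: [0.0, 0.707, 0.707, -0.001]
contact_force: [-0.1, -0.5, -0.1]
grip_width: 0.6
gripper_force: 0.0
[0.00090709 0.0004445  0.10111784] [ 4.50488459e-04  7.07157387e-01  7.07055695e-01 -6.86108601e-04] [-0.15035704  0.41160045 -0.67342422  1.95481596  0.3290502   0.88649177
 -0.99480939]
```

```bash
python3 -m creep '[0.0005,0.0005,0.05,0,0,0,60,0.0009,0.0005,0.098,0,0,0,60,0.0009,0.0005,0.098,0,0,0,60,0.0009,0.0005,0.098,0,0,0,5,0.0009,0.0005,0.098,0,0,0,0,0.0009,0.0005,0.098,0,0,0,0,0.0009,0.0005,0.098,0,0,0,0,0.0009,0.0005,0.098,0,0,0,0,0.0009,0.0005,0.098,0,0,0,0]' 50; python3 -c "
from h import *
cv2.imwrite('pics/s1.png',ctrl.capture('side')[:,:,::-1])"
```

```text
time_s: 3.72
position: [0.458, 0.3019, 0.0351]
tool_rot: [0.001, 0.707, 0.707, 0.001]
contact_force: [-2.2, -2.8, 13.3]
grip_width: 0.1
gripper_force: 52.0
```

```bash
python3 -m creep '[0,0,-0.02,0,0,0,0,0,0,-0.06,0,0,0,0,0,0,-0.12,0,0,0,0,0,0,-0.12,0,0,0,0,0,0,-0.12,0,0,0,0]'; python3 -c "
from h import *
a=ctrl.capture('side')[:,:,::-1];b=ctrl.capture('top')[:,:,::-1]
p=proj('side',[[.51,.301,.15]])[0].astype(int);q=proj('top',[[.51,.301,.15]])[0].astype(int);print(p,q)
c=lambda i,p:cv2.resize(i[max(0,p[1]-75):p[1]+75,p[0]-50:p[0]+50],(400,600),interpolation=cv2.INTER_CUBIC)
cv2.imwrite('pics/s2.png',np.hstack([c(a,p),c(b,q)]))"
```

```text
time_s: 4.4
position: [0.4571, 0.3012, 0.1542]
tool_rot: [0.001, 0.707, 0.707, 0.0]
contact_force: [-0.7, -0.5, -2.9]
grip_width: 0.099
gripper_force: 51.8
[231 261] [162 235]
```

View pics/s2.png

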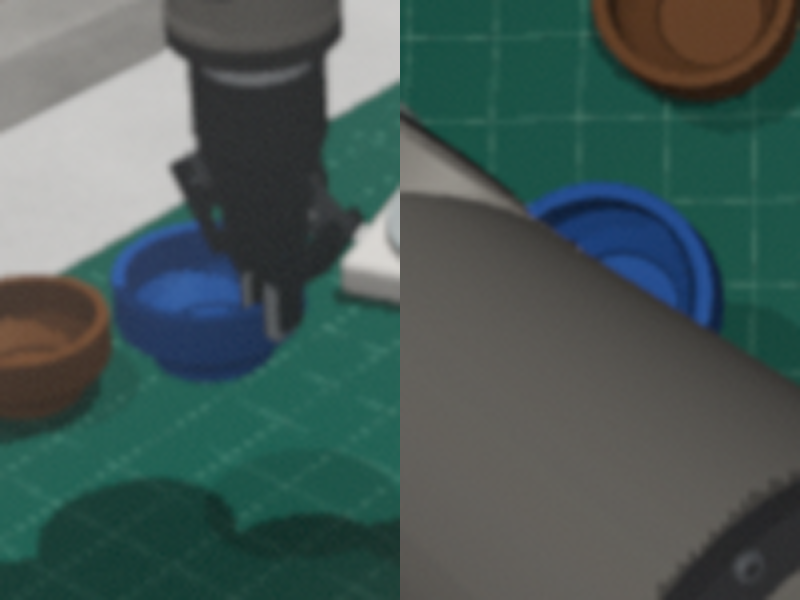

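```bash
python3 -m creep '[-0.05,0.01,0,0,0,0,0,-0.11,0.02,0,0,0,0,0,-0.17,0.03,0,0,0,0,0,-0.23,0.04,0,0,0,0,0,-0.29,0.045,0,0,0,0,0,-0.324,0.051,0,0,0,0,0,-0.324,0.051,0.03,0,0,0,0,-0.324,0.051,0.055,0,0,0,0,-0.324,0.051,0.055,0,0,0,0,-0.324,0.051,0.055,0,0,0,0]'; python3 -c "
from h import *
a=ctrl.capture('side')[:,:,::-1];b=ctrl.capture('top')[:,:,::-1]
p=proj('side',[[.56,-.0225,.06]])[0].astype(int);q=proj('top',[[.56,-.0225,.06]])[0].astype(int);print(p,q)
c=lambda i,p:cv2.resize(i[p[1]-50:p[1]+50,p[0]-40:p[0]+40],(400,500),interpolation=cv2.INTER_CUBIC)
cv2.imwrite('pics/s3.png',np.hstack([c(a,p),c(b,q)]));print(togo((.508,-.0225,.079)),ctrl.state()['contact_force'])"
```

```text
time_s: 5.75
position: [0.508, -0.0222, 0.0991]
tool_rot: [0.0, 0.707, 0.707, -0.0]
contact_force: [0.6, -0.2, -0.7]
grip_width: 0.102
gripper_force: 51.9
[301 233] [325 216]
[-0.00013771 -0.00046033  0.02058331] [ 0.15315362  0.0306782  -1.52112742]
```

View pics/s3.png

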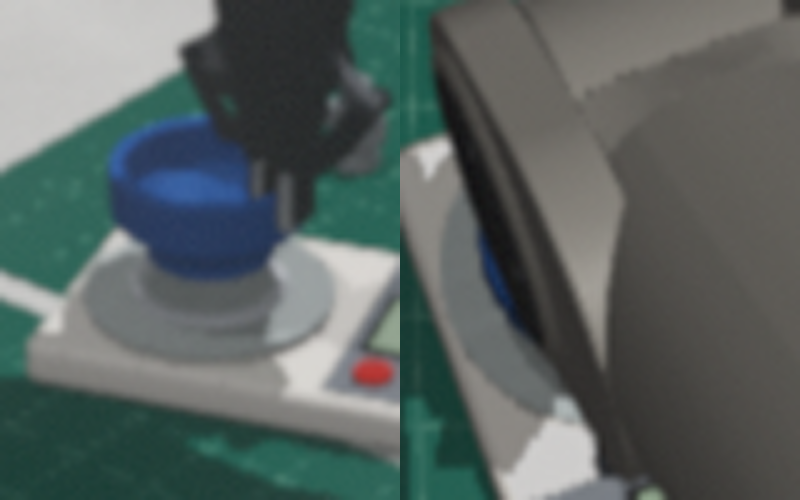

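```bash
python3 -m creep '[0,-0.0003,0.01,0,0,0,0,0,-0.0003,0.016,0,0,0,0,0,-0.0003,0.018,0,0,0,0,0,-0.0003,0.0195,0,0,0,0,0,-0.0003,0.0205,0,0,0,0,0,-0.0003,0.0205,0,0,0,0]'; python3 -c "
from h import *
print(ctrl.state()['position'],ctrl.state()['contact_force'],ctrl.state()['ft_torque'])"
```

```text
time_s: 6.6
position: [0.5077, -0.0226, 0.0782]
tool_rot: [0.001, 0.707, 0.707, -0.0]
contact_force: [0.3, -0.8, -2.8]
grip_width: 0.1
gripper_force: 51.9
[ 0.5076525  -0.02257775  0.07824889] [ 0.30395961 -0.81931093 -2.81251761] [0.00971194 0.09317207 0.01808099]
```

```bash
python3 -m creep '[0,0,0.0007,0,0,0,0,0,0,0.0007,0,0,0,0]'; python3 -m creep '[0,0,0.0007,0,0,0,0,0,0,0.0007,0,0,0,0]';python3 -m creep '[0,0,0.0006,0,0,0,0,0,0,0.0006,0,0,0,0]'; python3 -c "
from h import *
print(ctrl.state()['position'],ctrl.state()['contact_force'],ctrl.state()['ft_torque'])"
```

```text
time_s: 6.85
position: [0.5076, -0.0226, 0.0775]
tool_rot: [0.001, 0.707, 0.707, -0.0]
contact_force: [0.9, 0.1, -1.6]
grip_width: 0.096
gripper_force: 51.9
time_s: 7.1
position: [0.5076, -0.0226, 0.0768]
tool_rot: [0.001, 0.707, 0.707, -0.0]
contact_force: [-0.5, -0.4, -1.3]
grip_width: 0.103
gripper_force: 51.9
time_s: 7.35
position: [0.5076, -0.0226, 0.0762]
tool_rot: [0.0, 0.707, 0.707, -0.0]
contact_force: [-0.6, 0.2, -2.3]
grip_width: 0.104
gripper_force: 51.9
[ 0.50757721 -0.02257171  0.07616608] [-0.59708825  0.20319744 -2.26545289] [-0.02869298  0.12933689 -0.00391543]
```

```bash
for i in 1 2 3; do python3 -m creep '[0,0,0.0006,0,0,0,0,0,0,0.0006,0,0,0,0]' | grep -E 'posi|contact'; done; python3 -c "
from h import *
print(ctrl.state()['position'],ctrl.state()['contact_force'],ctrl.state()['ft_torque'])"
```

```text
position: [0.5076, -0.0225, 0.0756]
contact_force: [-0.9, -0.6, -2.1]
position: [0.5076, -0.0225, 0.075]
contact_force: [0.1, 0.2, -2.4]
position: [0.5076, -0.0226, 0.0744]
contact_force: [0.0, -0.2, -1.2]
[ 0.50763893 -0.02257899  0.07443006] [ 0.0298838  -0.1906827  -1.23772857] [0.01113341 0.17016299 0.06194692]
```

```bash
for i in 1 2 3; do python3 -m creep '[0,0,0.0005,0,0,0,0,0,0,0.0005,0,0,0,0]' | grep -E 'posi|contact'; done; python3 -c "
from h import *
print(ctrl.state()['position'],ctrl.state()['contact_force'],ctrl.state()['ft_torque'])"
```

```text
position: [0.5075, -0.0226, 0.0739]
contact_force: [-2.1, -0.6, 2.1]
position: [0.5075, -0.0225, 0.0735]
contact_force: [-4.7, 0.4, 4.6]
position: [0.5074, -0.0226, 0.073]
contact_force: [-5.6, 0.7, 7.6]
[ 0.5074002  -0.02255017  0.07301439] [-5.61212183  0.66134061  7.62548914] [0.06194419 1.10242073 0.04829608]
```

```bash
python3 -m creep '[0,-0.0007,-0.0008,0,0,0,0,0,-0.0007,-0.0008,0,0,0,0]'; python3 -c "
from h import *
a=ctrl.capture('side')[:,:,::-1]
p=proj('side',[[.56,-.0225,.06]])[0].astype(int);print(p)
cv2.imwrite('pics/s4.png',cv2.resize(a[p[1]-32:p[1]+38,p[0]-45:p[0]+45],(720,560),interpolation=cv2.INTER_CUBIC));s=ctrl.state();print(s['position'],s['contact_force'],s['ft_torque'])"
```

```text
time_s: 9.1
position: [0.5073, -0.0226, 0.0739]
tool_rot: [0.001, 0.707, 0.707, 0.0]
contact_force: [1.2, -0.5, 1.5]
grip_width: 0.099
gripper_force: 52.2
[301 233]
[ 0.50734915 -0.02257667  0.07385209] [ 0.12866777 -0.4467621   1.97299115] [ 0.00604158 -0.19553313  0.02139851]
```

View pics/s4.png

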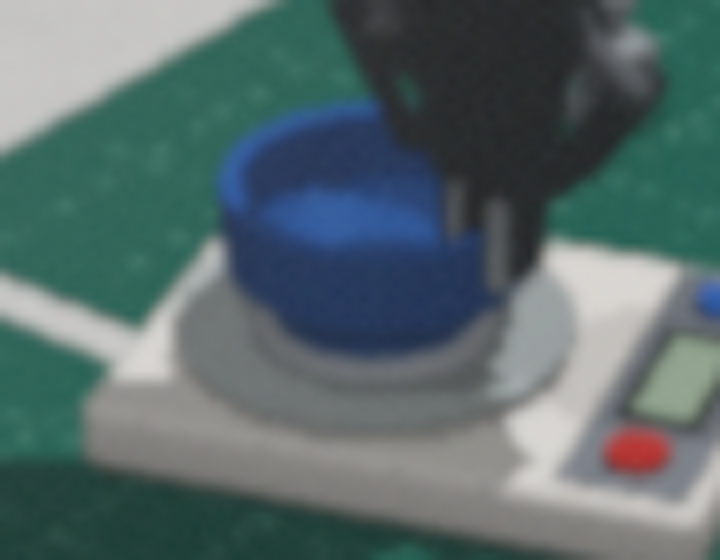

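```bash
python3 -m creep '[0,0,-0.0003,0,0,0,0,0,0,-0.0003,0,0,0,20,0,0,-0.0003,0,0,0,40,0,0,-0.0003,0,0,0,40,0,0,-0.0003,0,0,0,40,0,0,-0.02,0,0,0,40,0,0,-0.06,0,0,0,40,0,0,-0.11,0,0,0,40,-0.05,-0.03,-0.11,0,0,0,0,-0.1,-0.03,-0.11,0,0,0,0,-0.1,-0.03,-0.11,0,0,0,0,-0.1,-0.03,-0.11,0,0,0,0]'; python3 -c "
from h import *
a=ctrl.capture('side')[:,:,::-1];b=ctrl.capture('top')[:,:,::-1]
cv2.imwrite('pics/t5.png',b);cv2.imwrite('pics/s5f.png',a)
q=(325,218);p=(301,233)
c=lambda i,p:cv2.resize(i[p[1]-40:p[1]+40,p[0]-40:p[0]+40],(400,400),interpolation=cv2.INTER_CUBIC)
cv2.imwrite('pics/s5.png',np.hstack([c(a,p),c(b,q)]))
s=ctrl.state();print(togo((.4737,-.1148,.05)),s['contact_force'],s['joint_pos'])"
```

```text
time_s: 10.65
position: [0.4768, -0.1222, 0.1838]
tool_rot: [0.0, 0.707, 0.707, -0.0]
contact_force: [0.4, 0.6, 0.3]
grip_width: 0.001
gripper_force: 0.0
[ 0.00673014 -0.00328292  0.13375621] [0.27537313 0.28250351 0.07963861] [ 0.62040567  0.22642785 -0.56575343  2.02921413  0.15208692  0.92549642
 -0.02457458]
```

View pics/s5.png

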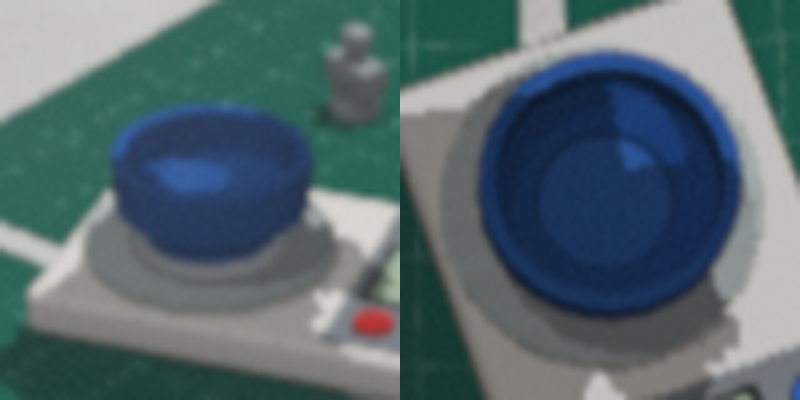

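Run:
```python
from h import *
g=lambda u,v:((u-400+.5)/5-.5+285,(v+.5)/5-.5+178)
r=at("top",g(609,183),.095);f=at("top",g(606,201.5),.048)
print(r,f,"tilt",(r-f)[:2]/.047)
```

```text
[ 0.55745615 -0.02303612  0.095     ] [ 0.55986856 -0.02435516  0.048     ] tilt [-0.05132805  0.02806485]
```

```bash
cat > tilt.py <<'E'
from h import *
from scipy.optimize import least_squares
th=np.linspace(0,2*np.pi,180,endpoint=False);D=np.c_[np.cos(th),np.sin(th)]
def sup(P): return (P@D.T).max(0)   # support function of the silhouette
def seen(im,seed,cam):
    h=cv2.cvtColor(cv2.resize(im,None,fx=4,fy=4,interpolation=cv2.INTER_CUBIC),cv2.COLOR_BGR2HSV)
    m=cv2.inRange(h,(100,120,25),(128,255,255));n,l,_,_=cv2.connectedComponentsWithStats(m)
    c=max(cv2.findContours((l==l[seed[1]*4,seed[0]*4]).astype('uint8'),0,1)[0],key=len)[:,0]
    return sup((c+.5)/4-.5)
C=lambda r,z:np.c_[r*np.cos(th),r*np.sin(th),0*th+z]
M=np.vstack([C(.056,.056),C(.056,.026),C(.0367,.009),C(.0367,0)])
def fit(imt,ims,st,ss,p0,z):
    T,S=seen(imt,st,"top"),seen(ims,ss,"side")
    # foot hidden on scale: use only rim + upper wall directions in the side view
    def res(q):
        w=R.from_rotvec([q[2],q[3],0]).apply(M-[0,0,0])+[q[0],q[1],z]
        up=M[:,2]>.02
        t=sup(proj("top",w[up]))-T+D@q[4:6]; s=sup(proj("side",w[up]))-S
        return np.r_[t,s[D[:,1]<.3]]
    f=least_squares(res,[*p0,0,0,0,0],loss='soft_l1',f_scale=.3)
    print(f.x.round(4),np.sqrt(np.mean(f.fun**2)))
fit(cv2.imread('pics/top0.png'),cv2.imread('pics/side0.png'),(175,244),(235,302),(.508,.301),0)
fit(cv2.imread('pics/t5.png'),cv2.imread('pics/s5f.png'),(325,218),(301,228),(.5585,-.023),.039)
E
python3 tilt.py
```

```text
[ 0.508   0.3039  0.0188 -0.0046 -0.3592 -1.4232] 0.3275041280810868
[ 0.559  -0.0205 -0.0546 -0.1509  2.3221 -3.0616] 0.7476648442653498
```

```bash
cat > edge.py <<'E'
from h import *
from scipy.optimize import differential_evolution
th=np.linspace(0,2*np.pi,120,endpoint=False)
C=lambda r,z:np.c_[r*np.cos(th),r*np.sin(th),0*th+z]
M=np.vstack([C(.056,.056),C(.048,.056),C(.0285,.009)])
def fit(n,im,x,y,z,lab):
    g=cv2.GaussianBlur(im.astype(np.float32),(0,0),.8)
    G=np.sqrt(sum(cv2.Sobel(g[:,:,c],cv2.CV_32F,1,0)**2+cv2.Sobel(g[:,:,c],cv2.CV_32F,0,1)**2 for c in range(3)))
    G=np.minimum(G,60)
    def f(q):
        p=proj(n,R.from_rotvec([q[2],q[3],0]).apply(M)+[x+q[0],y+q[1],z]).astype(np.float32)
        return -float(cv2.remap(G,p[:,:1],p[:,1:],cv2.INTER_LINEAR).mean())
    r=differential_evolution(f,[(-.008,.008)]*2+[(-.13,.13)]*2,seed=1,maxiter=60,popsize=12)
    best0=differential_evolution(lambda q:f([*q,0,0]),[(-.008,.008)]*2,seed=1,maxiter=30)
    print(lab,n,r.x.round(4),round(r.fun,1),"level:",best0.x.round(4),round(best0.fun,1))
if __name__=="__main__":
    for n,i,j in(("top","top0","t5"),("side","side0","s5f")):
        fit(n,cv2.imread(f'pics/{i}.png'),.5085,.301,0,"bench"); fit(n,cv2.imread(f'pics/{j}.png'),.5595,-.0225,.039,"scale")
E
python3 edge.py
```

```text
bench top [ 0.002   0.0016  0.0037 -0.0084] -60.0 level: [0.0018 0.0021] -60.0
scale top [ 0.001  -0.001   0.0101 -0.0223] -56.4 level: [-0.     -0.0013] -56.1
bench side [-0.0023  0.0033 -0.0451 -0.0055] -50.5 level: [-0.0017  0.0068] -49.6Traceback (most recent call last):
  File "edge.py", line 18, in <module>
    fit(n,cv2.imread(f'pics/{i}.png'),.5085,.301,0,"bench"); fit(n,cv2.imread(f'pics/{j}.png'),.5595,-.0225,.039,"scale")
                                                             ~~~^^^^^^^^^^^^^^^^^^^^^^^^^^^^^^^^^^^^^^^^^^^^^^^^^^^^^^^^^
  File "edge.py", line 13, in fit
    r=differential_evolution(f,[(-.008,.008)]*2+[(-.13,.13)]*2,seed=1,maxiter=60,popsize=12)
    return fun(*args, **kwargs)
    ret = solver.solve()
    next(self)
    ~~~~^^^^^^
    energy = self.func(parameters)
    return self.f(x, *self.args)
           ~~~~~~^^^^^^^^^^^^^^^
  File "edge.py", line 11, in f
    p=proj(n,R.from_rotvec([q[2],q[3],0]).apply(M)+[x+q[0],y+q[1],z]).astype(np.float32)
      ~~~~^^^^^^^^^^^^^^^^^^^^^^^^^^^^^^^^^^^^^^^^^^^^^^^^^^^^^^^^^^^
  File "h.py", line 12, in proj
    K,d,r,o=cam(n); q=(np.atleast_2d(p)-o)@r
            ~~~^^^
  File "h.py", line 5, in cam
    m=ctrl.camera_model(n); f=240/np.tan(np.radians(m['vfov']/2))
ValueError: time passes only in moves, steps and waits
```

```bash
sed -i 's/^def cam/from functools import cache\n@cache\ndef cam/' h.py
python3 -m creep '[0.04,0.045,0,0,0,0,0,0.08,0.1,0,0,0,0,0,0.09,0.135,0.02,0,0,0,0,0.09,0.135,0.06,0,0,0,0,0.09,0.135,0.078,0,0,0,0,0.09,0.135,0.081,0,0,0,0,0.09,0.135,0.081,0,0,0,0]'
python3 -m creep '[0,0,0.002,0,0,0,0,0,0,0.002,0,0,0,0]'; python3 -m creep '[0,0,0.002,0,0,0,0,0,0,0.002,0,0,0,0]';python3 -m creep '[0,0,0.002,0,0,0,0,0,0,0.002,0,0,0,0]'
```

```text
time_s: 11.62
position: [0.6122, -0.0326, 0.1039]
tool_rot: [0.001, 0.707, 0.707, 0.0]
contact_force: [-0.1, -0.0, 0.0]
grip_width: 0.001
gripper_force: 0.0
time_s: 11.88
position: [0.6121, -0.0328, 0.1015]
tool_rot: [0.001, 0.707, 0.707, 0.0]
contact_force: [0.4, -0.0, -0.2]
grip_width: -0.003
gripper_force: 0.0
time_s: 12.12
position: [0.6118, -0.0326, 0.0987]
tool_rot: [0.0, 0.707, 0.707, -0.0]
contact_force: [0.1, -0.0, -0.7]
grip_width: -0.004
gripper_force: 0.0
time_s: 12.38
position: [0.6118, -0.0326, 0.0965]
tool_rot: [0.0, 0.707, 0.707, -0.0]
contact_force: [-0.1, 0.7, 0.3]
grip_width: 0.002
gripper_force: 0.0
```

```bash
for i in 1 2 3 4; do python3 -m creep '[0,0,0.0006,0,0,0,0,0,0,0.0006,0,0,0,0]' | grep -E 'posi|contact_f' ;done
```

```text
position: [0.6119, -0.0326, 0.0961]
contact_force: [0.1, 0.7, 0.1]
position: [0.6119, -0.0326, 0.0955]
contact_force: [-0.1, 1.0, -0.7]
position: [0.612, -0.0326, 0.095]
contact_force: [0.6, 0.4, 0.9]
position: [0.6121, -0.0326, 0.0945]
contact_force: [0.5, 0.4, 2.5]
```

```bash
python3 -m creep '[0,0,-0.04,0,0,0,0,-0.03,-0.05,-0.05,0,0,0,0,-0.06,-0.1,-0.05,0,0,0,0,-0.082,-0.138,-0.03,0,0,0,0,-0.082,-0.138,0.02,0,0,0,0,-0.082,-0.138,0.05,0,0,0,0,-0.082,-0.138,0.055,0,0,0,0,-0.082,-0.138,0.055,0,0,0,0]'; python3 -m creep '[0,0,0.0015,0,0,0,0,0,0,0.0015,0,0,0,0]'|grep -E 'posi|contact_f'; python3 -m creep '[0,0,0.001,0,0,0,0,0,0,0.001,0,0,0,0]'|grep -E 'posi|contact_f'
```

```text
time_s: 14.38
position: [0.4742, -0.1144, 0.0399]
tool_rot: [0.0, 0.707, 0.707, -0.0]
contact_force: [0.7, 0.9, -0.2]
grip_width: -0.001
gripper_force: 0.0
position: [0.4744, -0.1147, 0.0387]
contact_force: [-0.0, -0.3, 0.1]
position: [0.4739, -0.1147, 0.037]
contact_force: [0.1, 0.2, -0.3]
```

```bash
for i in 1 2 3; do python3 -m creep '[0,0,0.001,0,0,0,0,0,0,0.001,0,0,0,0]'|grep -E 'posi|contact_f';done
```

```text
position: [0.474, -0.1146, 0.0359]
contact_force: [0.4, -0.3, 1.6]
position: [0.474, -0.1146, 0.0349]
contact_force: [-0.0, -0.1, 2.8]
position: [0.474, -0.1146, 0.0339]
contact_force: [-0.1, 0.2, 3.9]
```

```bash
python3 -m creep '[0,0,0.0007,0,0,0,0,0,0,0.0007,0,0,0,0]'|grep -E 'posi|contact_f'; python3 -m creep '[0,0,0.0006,0,0,0,0,0,0,0.0006,0,0,0,0,0,0,0.0006,0,0,0,0,0,0,0.0006,0,0,0,0,0,0,0.0006,0,0,0,0,0,0,0.0006,0,0,0,0,0,0,0.0006,0,0,0,0,0,0,0.0006,0,0,0,0,0,0,0.0006,0,0,0,0,0,0,0.0006,0,0,0,0,0,0,0.0006,0,0,0,0,0,0,0.0006,0,0,0,0]'
```

```text
position: [0.474, -0.1146, 0.0332]
contact_force: [-1.1, -1.5, 6.4]
time_s: 17.38
position: [0.474, -0.1146, 0.0327]
tool_rot: [0.001, 0.707, 0.707, -0.0]
contact_force: [-0.7, -0.4, 5.3]
grip_width: -0.006
gripper_force: 3.1
```

```bash
python3 -m creep '[0,0,-0.004,0,0,0,0,0,0,-0.03,0,0,0,0,0,0,-0.06,0,0,0,0,-0.05,0.05,-0.09,0,0,-10,20,-0.09,0.1,-0.09,0,0,-20,40,-0.136,0.151,-0.09,0,0,-30,40,-0.136,0.151,-0.09,0,0,-40,40,-0.136,0.151,-0.09,0,0,-50,40,-0.136,0.151,-0.09,0,0,-60,40,-0.136,0.151,-0.09,0,0,-70,40,-0.136,0.151,-0.09,0,0,-76.7,40,-0.136,0.151,-0.09,0,0,-76.7,40,-0.136,0.151,-0.09,0,0,-76.7,40]'
python3 - <<'E'
from h import *
s=ctrl.state();print(togo((.625,-.2508,.0105)),s['joint_pos'],R.from_quat(s['tool_rot'],scalar_first=True).as_matrix().round(3).tolist())
a=ctrl.capture('side')[:,:,::-1];b=ctrl.capture('top')[:,:,::-1]
g=lambda u,v:((u+.5)/4.4-.5+270,(v+.5)/4.4-.5+165)
print("black",at("top",g(760,300),.058))
p=(333,200)
c=lambda i,p:cv2.resize(i[p[1]-50:p[1]+50,p[0]-50:p[0]+50],(400,400),interpolation=cv2.INTER_CUBIC)
cv2.imwrite('pics/s6.png',np.hstack([c(a,p),c(b,(424,190))]))
E
```

```text
time_s: 19.0
position: [0.6246, -0.2506, 0.1227]
tool_rot: [0.0, 0.117, 0.993, -0.0]
contact_force: [-0.2, -0.3, -0.1]
grip_width: 0.403
gripper_force: 0.0
[-3.81411431e-04 -6.13382127e-05  1.12186089e-01] [ 0.83199034  0.65135945 -0.78380267  1.66359386  0.51839575  1.04579169
  1.21871755] [[-0.972, 0.233, 0.0], [0.233, 0.972, -0.001], [-0.0, -0.001, -1.0]]
black [ 0.51903061 -0.27626987  0.058     ]
```

```bash
python3 -m creep '[-0.0004,0,0.05,0,0,0,40,-0.0004,0,0.09,0,0,0,40,-0.0004,0,0.11,0,0,0,40,-0.0004,0,0.11,0,0,0,40,-0.0004,0,0.11,0,0,0,40]' 25 && python3 -m creep '[0,0,0,0,0,0,25,0,0,0,0,0,0,10,0,0,0,0,0,0,0,0,0,0,0,0,0,0,0,0,0,0,0,0,0]'
```

```text
time_s: 19.73
position: [0.6262, -0.2509, 0.0144]
tool_rot: [0.001, 0.116, 0.993, -0.001]
contact_force: [-0.6, 0.6, -0.0]
grip_width: 0.4
gripper_force: 0.0
time_s: 20.35
position: [0.6261, -0.2511, 0.0143]
tool_rot: [0.001, 0.116, 0.993, -0.001]
contact_force: [-1.3, 0.7, 7.4]
grip_width: 0.225
gripper_force: 25.1
```

```bash
python3 -m creep '[0,0,-0.02,0,0,0,0,0,0,-0.07,0,0,0,0,0,0,-0.125,0,0,0,0,0.03,0.05,-0.145,0,0,0,0,0.06,0.1,-0.145,0,0,0,0,0.09,0.155,-0.145,0,0,0,0,0.117,0.207,-0.145,0,0,0,0,0.117,0.207,-0.145,0,0,0,0,0.117,0.207,-0.145,0,0,0,0]'
python3 - <<'E'
from h import *
s=ctrl.state();print(togo((.5602,-.0226,.0623)),s['joint_pos'])
a=ctrl.capture('side')[:,:,::-1]
cv2.imwrite('pics/s7.png',cv2.resize(a[170:270,250:370],(720,600),interpolation=cv2.INTER_CUBIC))
E
```

```text
time_s: 21.48
position: [0.5593, -0.0226, 0.1586]
tool_rot: [0.001, 0.116, 0.993, -0.001]
contact_force: [0.7, -0.3, -1.3]
grip_width: 0.225
gripper_force: 24.9
[-0.00064892  0.0003398   0.09634213] [ 0.63647691  0.45776193 -0.8965745   1.89693714  0.42877834  0.98945793
  0.88645226]
```

View pics/s7.png

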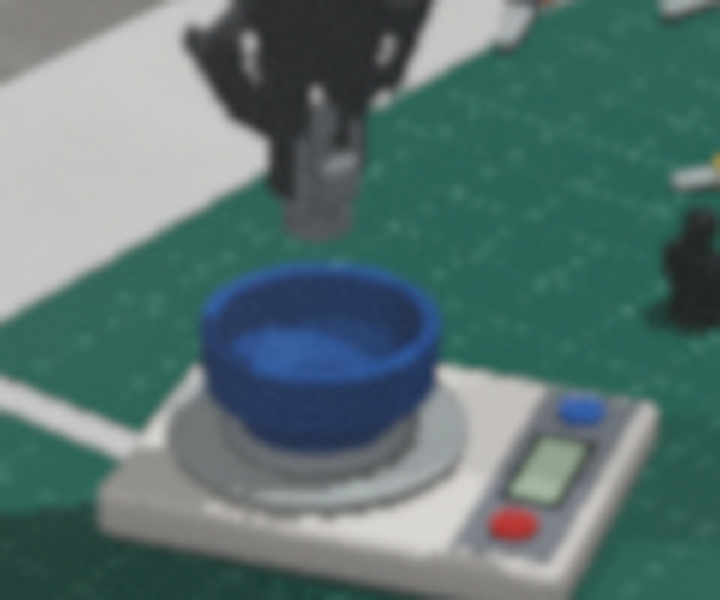

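The bust hangs upright in the gripper at about (320,180) in the crop, above the level bowl at (320,355). Next I lower it.

```bash
python3 -m creep '[-0.0005,0.0003,0.04,0,0,0,0,-0.0005,0.0003,0.07,0,0,0,0,-0.0005,0.0003,0.085,0,0,0,0,-0.0005,0.0003,0.091,0,0,0,0,-0.0005,0.0003,0.093,0,0,0,0,-0.0005,0.0003,0.093,0,0,0,0]'; for i in 1 2 3 4; do python3 -m creep '[0,0,0.0007,0,0,0,0,0,0,0.0007,0,0,0,0]'|grep -E 'posi|contact_f';done
```

```text
time_s: 22.28
position: [0.5601, -0.0222, 0.0653]
tool_rot: [0.001, 0.116, 0.993, -0.001]
contact_force: [0.6, 1.1, -0.7]
grip_width: 0.233
gripper_force: 24.8
position: [0.5598, -0.0222, 0.0642]
contact_force: [-0.0, 0.9, -1.1]
position: [0.5596, -0.0222, 0.0631]
contact_force: [-0.1, -0.5, -0.6]
position: [0.5596, -0.0221, 0.0624]
contact_force: [0.2, -0.2, -0.8]
position: [0.5596, -0.0221, 0.0618]
contact_force: [-0.8, -0.3, 2.2]
```

```bash
python3 -m creep '[0,0,-0.0003,0,0,0,26,0,0,-0.0003,0,0,0,34,0,0,-0.0003,0,0,0,36,0,0,-0.0003,0,0,0,36,0,0,-0.02,0,0,0,36,0,0,-0.06,0,0,0,36,0,0,-0.11,0,0,0,36,0.05,-0.1,-0.15,0,0,0,36,0.05,-0.15,-0.15,0,0,0,36,0.05,-0.15,-0.15,0,0,0,36,0.05,-0.15,-0.15,0,0,0,36]'
python3 - <<'E'
from h import *
a=ctrl.capture('side')[:,:,::-1];b=ctrl.capture('top')[:,:,::-1]
c=lambda i,p:cv2.resize(i[p[1]-40:p[1]+40,p[0]-40:p[0]+40],(400,400),interpolation=cv2.INTER_CUBIC)
cv2.imwrite('pics/s8.png',np.hstack([c(a,(301,228)),c(b,(325,218))]));print(ctrl.state()['contact_force'])
E
```

```text
time_s: 24.65
position: [0.4753, -0.1593, 0.2134]
tool_rot: [0.001, 0.118, 0.993, -0.001]
contact_force: [0.1, 0.6, -0.8]
grip_width: 0.358
gripper_force: 0.0
[-0.79126989 -0.02249261 -0.19238183]
```

View pics/s8.png

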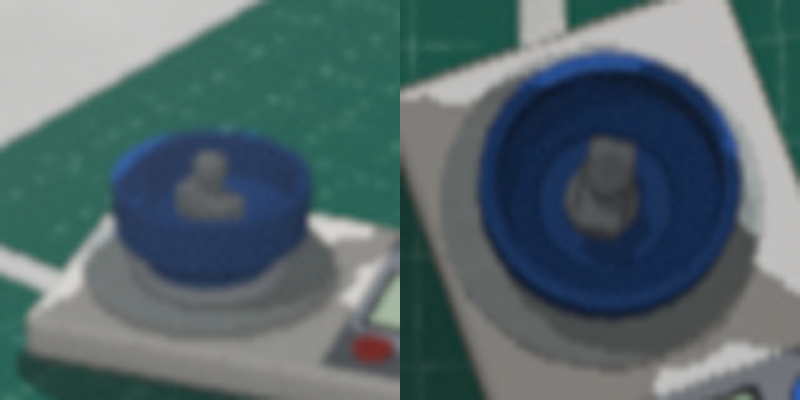

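The bust stands upright in the middle of the seated bowl: in the top crop it is at (604,190) and the bowl floor is at (606,200). Nothing is touching it, so I'm handing in.

```bash
python3 -c "
from bench import ctrl
print(ctrl.close_job())"
```

```text
the job is handed in; nothing more can be done
None
```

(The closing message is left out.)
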